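Switch off the battery charger's socket on the bench power strip

TASK

The cells in the plug-in battery charger are full, so switch off its socket on the bench power strip: with your fingertips gently press the raised outer end of the rocker switch in front of that socket until it is all the way down, then withdraw. Leave the other four switches on, pull nothing out of the strip and leave everything else on the bench where it is.

Things in the scene. Friction and masses are not known exactly. Their poses are not given: they have to be found in the camera images.
- strip: power strip screwed to the bench: aluminium, 116 mm (its x) by 470 mm (its y), 45 mm high. Origin: centre of its underside; its -x long side faces the robot. 82 mm apart along it: five round sockets facing up, 24 mm to the +x side of its centre line, and in front of each, 32 mm to the -x side, that socket's own black rocker switch. Both are numbered 1 to 5 from its +y end
- charger: plug-in battery charger, grey, the only thing with four battery cells side by side in its open top. Body 78 x 64 mm, 39 mm high above the strip's face, overhanging away from the switches. Origin: foot of its plug, 15 mm below the strip's face under the middle of its socket, so 67 mm from its own switch's press point and over 100 mm from the others'. Loosely plugged in, would lift out
- switch1_press (a point): where to press rocker 1 off: on top of its raised outer half (away from its socket, at the strip's -x side), 4 mm in from the outer end; moves with it. A rocker is 30 mm long (strip's x), 20 mm wide, a shallow V on top, pivoted at its middle (all five alike)
- switch1 (a joint): rocker 1: 0 = on, 0.36 rad = fully off (stop). On: outer end 8 mm above the strip's face. Off: outer half level, 3 mm above the face, inner half sloping up. Takes about 3 N at the outer end and stays where it is left; pressed at its middle it does not turn fully (all five alike)
- switch2_press (a point): where to press rocker 2 off: on top of its raised outer half (away from its socket, at the strip's -x side), 4 mm in from the outer end; moves with it
- switch2 (a joint): rocker 2: 0 = on, 0.36 rad = fully off (stop)
- switch3_press (a point): where to press rocker 3 off: on top of its raised outer half (away from its socket, at the strip's -x side), 4 mm in from the outer end; moves with it
- switch3 (a joint): rocker 3: 0 = on, 0.36 rad = fully off (stop)
- switch4_press (a point): where to press rocker 4 off: on top of its raised outer half (away from its socket, at the strip's -x side), 4 mm in from the outer end; moves with it
- switch4 (a joint): rocker 4: 0 = on, 0.36 rad = fully off (stop)
- switch5_press (a point): where to press rocker 5 off: on top of its raised outer half (away from its socket, at the strip's -x side), 4 mm in from the outer end; moves with it
- switch5 (a joint): rocker 5: 0 = on, 0.36 rad = fully off (stop)
- timer: white plug-in dial timer, 74 x 60 mm, 42 mm above the strip's face, round toothed dial on top; loosely plugged into one of the other sockets; origin like the charger's; to be left alone
- adapter: white plug-in adapter block, 36 x 50 mm, 40 mm above the face; loosely plugged into one of the other sockets; origin like the charger's; to be left alone
- smartplug: white round plug-through switch, 50 mm across, 36 mm above the face; loosely plugged into one of the other sockets; origin like the charger's; to be left alone
- blank: white socket blanking cap, 45 mm across, with a 13 mm high pull tab; loosely plugged into one of the other sockets; origin like the charger's; to be left alone
- tape: tape measure lying on the bench, 66 x 66 x 38 mm; origin: on its underside at the bench; to be left alone
- offcut: wood offcut, 52 x 150 x 26 mm; origin: on its underside at the bench; to be left alone
- hammer: hammer, 290 mm long, lying along its x; origin on its underside; to be left alone
- nailtin: open steel tin of nails, 74 mm across, 85 mm high, nails standing out to about 95 mm; origin: on its underside at the bench; to be left alone
Mind the look-alikes: they are no part of the job. What is shaped like the charger but green or turquoise is not meant.

How it is judged:
By the outcome, as a careful person would: the job done as asked, in the order asked, and still so for the second after the job is handed in, with the robot touching nothing.
It also fails if it takes over 30 s, if anything falls off the work surface, if the arm or the gripper's body presses on something with over 40 N, if the wrist force passes 120 N, or if a joint passes its speed limit or range.

ROBOT

A 7-joint arm with a two-finger parallel gripper is mounted at the origin on the work surface. World frame = base frame: x ahead of the robot, y to its left, z up, the work surface at z = 0. Lengths are in mm, angles in degrees, forces in N, time in s.
With the tool pointing down it reaches from about 400 to 875 mm from the base axis. Payload 6.5 kg.
Tool frame: the origin (TCP) lies at the very end of the fingers, on their centre line; the grasp point (between the pads) lies 19 mm behind it; z points along the fingers, y is the line along which they close (so a half turn about z gives the same grasp; the last joint's range is limited). The gripper opens to 85 mm and grips with 20 to 120 N. Pads are 22 mm wide; open, the fingers measure 114 mm over their backs; the gripper's body (76 mm by 85 mm) begins 54 mm behind the grasp point. The pads swing forward as they close: fully open they stand 13 mm farther back than shut.
Start: joints at [-70.199, 30.733, -0.252, 88.115, 0.149, 61.152, -4.079], TCP at [260.163, 595.655, 231.29] pointing down, gripper open.
Joint ranges: [-154.64, 154.64], [-21.42, 123.67], [-72.66, 72.17], [13.99, 137.28], [-74.86, 254.86], [10.95, 109.41], [-158.01, 158.01]. Speed limits (degrees/s): [136.94, 136.94, 180, 180, 180, 180, 180].

INTERFACE

Orientations are given as [roll, pitch, yaw] about the fixed x, y, z axes, in that order (R = Rz(yaw) Ry(pitch) Rx(roll)).
In Python, from station import readout, optics, arm gives the robot as it stands.
- The arm moves only by the tool carry_out, never from a script. Its argument "targets" is a list of rows, each a list of 4 numbers: the shift along the tool's x, y, z in mm, then the turn about the tool's z in rad. A call has exactly 10 rows; each row is the pose to reach, as a shift and turn from the pose commanded when the call began, along the tool's axes at that moment; what a row does not reach only later rows make up. A row lasts 1/12 s, in which the tool goes at most 41.7 mm and 7.16 degrees, less where a joint would pass 70% of its speed; a pose out of reach is approached as far as the arm can. A call with a gripper value outside its range is refused whole. "hand" is the opening, from -1 (shut) to 1 (fully open), so that 0 is half open, set as the call begins (left out, the last holds). The fingers move at their own pace and stop on an object; the grip force is fixed at half the most. Time passes only in rows, so rows that repeat a pose let the fingers close, or fill a call up. It gives the time, the measured TCP pose, the force, the opening and the grip force at its end, in the units of the state.
- readout.read_state(): the state, without advancing time (a new reading comes with each control period).
- optics.get_image(name): name is "scene" or "top" or "wrist"; returns a dict with "image" (384x512x3 uint8, blue, green, red), "range_z" (384x512 float32, mm along the optical axis (not along the pixel's ray), 0 where there is no reading), "mtx" (3x3 intrinsics, pixels), "view" (4x4, takes a point from world to camera coordinates); the wrist camera has in their place "T_tool_cam" (4x4, takes a point from camera to tool coordinates, whose origin is the TCP and whose axes are the flange's). Camera axes: x right, y up, looking along -z (the intrinsics and any distortion apply to the point x, -y, -z); pixel columns grow to the right and rows downward; lengths in mm; the calibration is good to about 2 mm. A picture is of the moment at which its call begins: read the wrist's pose just before it.
- arm.job_done(): hands the job in; it is judged then, once.
The state is a dict: "t": time; "joint_pos": joint angles; "joint_vel": joint speeds; "joint_torque": joint torques, N m; "tcp_pos": TCP position; "tcp_rot": TCP orientation; "force": force on the tool from outside, world axes, zero at the start; "wrist_torque": the same for the moment, N m; "width": opening from 0.0 (shut) to 1.0 (fully open); "finger_force": force on a finger pad.
Only numpy, scipy, OpenCV 4.12 (cv2) and the standard library are available. Lean on these libraries where they do the work, as an engineer would, in place of code of your own. Each camera call takes 0.05 s, during which the arm holds its last target. There are 200 camera calls.

## Working session

There is one attempt and no reset: what is moved stays moved. The work goes in short steps, Python scripts to look and compute and a tool call to move; the robot and the scene stay as the last step left them, time stands still between calls to the robot, and variables do not carry over. Pictures are saved under pics/ and viewed, at most 10 in all, crops included, and the job is handed in when it is done.

Besides the shell and the picture viewer there is one more tool, called after "Request:" by a JSON object that holds its "api" and its "payload". carry_out: Moves the arm, as the interface text tells. Its arguments: {"type":"object","properties":{"targets":{"type":"array","items":{"type":"array","items":{"type":"number"}}},"hand":{"type":"number"}},"required":["targets"]}

```bash
mkdir -p pics; cat > h.py <<'E'
import numpy as np, cv2
from station import readout, optics, arm
def pts(d):
    K=d["mtx"]; z=d["range_z"]; h,w=z.shape
    u,v=np.meshgrid(np.arange(w),np.arange(h))
    X=(u-K[0,2])/K[0,0]*z; Y=(v-K[1,2])/K[1,1]*z
    P=np.stack([X,-Y,-z,np.ones_like(z)],-1)
    T=np.linalg.inv(d["view"]) 
    return (P@T.T)[...,:3]
E
python3 - <<'E'
from h import *
s=readout.read_state(); print(s["t"],s["tcp_pos"],s["tcp_rot"],s["width"])
for n in("scene","top"):
    d=optics.get_image(n); print(n,d.keys(),d["mtx"],d["view"])
    cv2.imwrite(f"pics/{n}0.png",cv2.resize(d["image"],(768,576)))
    np.savez(f"{n}0.npz",**{k:v for k,v in d.items() if isinstance(v,np.ndarray)})
E
```

```text
0.0 [259.92189847 595.06660737 230.36566593] [-1.79896839e+02  6.75781409e-03  1.56410823e+02] 0.9974509395773967
scene dict_keys(['image', 'range_z', 'mtx', 'view']) [[476.76572782   0.         249.15939817]
 [  0.         476.76572782 190.65377648]
 [  0.           0.           1.        ]] [[ 1.84778642e-01  9.82735060e-01  9.41565235e-03 -1.52320278e+02]
 [-5.56116298e-01  9.66548629e-02  8.25465021e-01  2.60101234e+02]
 [ 8.10303348e-01 -1.57764503e-01  5.64374738e-01 -1.83195204e+03]
 [ 0.00000000e+00  0.00000000e+00  0.00000000e+00  1.00000000e+00]]
top dict_keys(['image', 'range_z', 'mtx', 'view']) [[347.32234769   0.         256.46392975]
 [  0.         347.32234769 191.64616884]
 [  0.           0.           1.        ]] [[ 2.96815082e-02 -9.98932434e-01  3.53977452e-02  4.29971363e+00]
 [ 9.97687256e-01  3.17737628e-02  6.00880014e-02 -5.81116675e+02]
 [-6.11485731e-02  3.35323767e-02  9.97565252e-01 -8.25678917e+02]
 [ 0.00000000e+00  0.00000000e+00  0.00000000e+00  1.00000000e+00]]
```

View pics/top0.png

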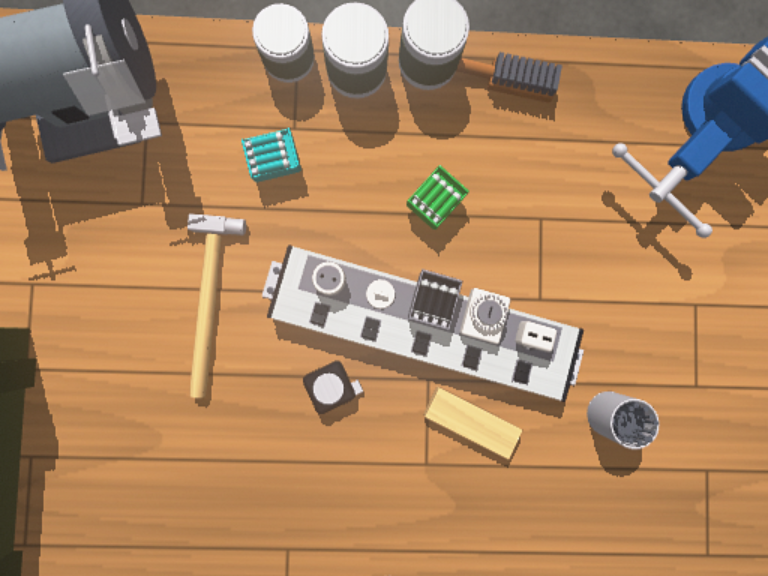

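View pics/scene0.png

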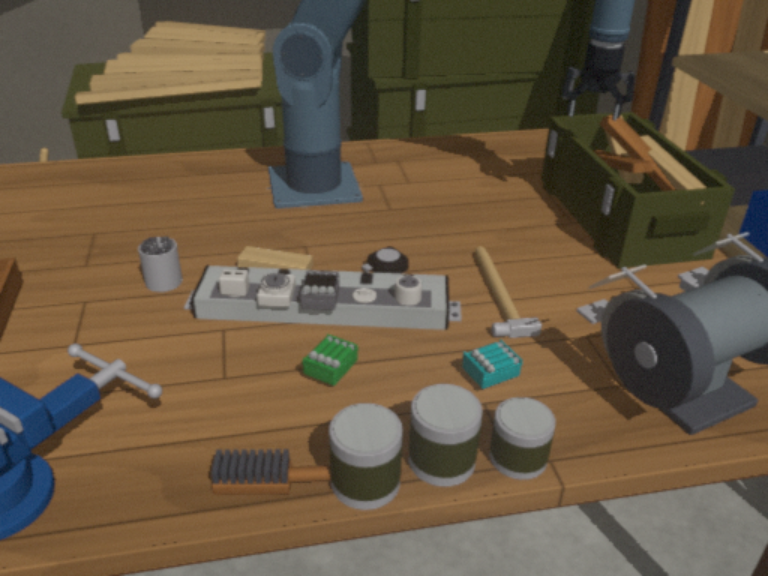

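The top view shows the grey charger at (437,297) in socket 3, with its rocker at about (422,344). The scene view agrees: charger at (320,290), with the green and turquoise look-alikes off the strip. Next I measure the strip and the rockers.

```bash
python3 - <<'E'
from h import *
d=dict(np.load("top0.npz")); P=pts(d); im=d["image"]
print("bench z",np.median(P[280:330,60:200,2]))
m=((P[...,2]>35)&(P[...,2]<58)).astype(np.uint8)
m[:, :170]=0; m[:,400:]=0; m[:150]=0; m[275:]=0
n,l,st,c=cv2.connectedComponentsWithStats(m); k=1+np.argmax(st[1:,4]); mm=l==k
print(st[k],"face z",np.median(P[mm][:,2]))
r=cv2.minAreaRect(P[mm][:,:2].astype(np.float32)); print(r, cv2.boxPoints(r))
g=im.max(2)
dark=((g<70)&(P[...,2]>40)&(P[...,2]<65)).astype(np.uint8); dark[:190]=0; dark[265:]=0; dark[:,:195]=0; dark[:,365:]=0
n,l,st,c=cv2.connectedComponentsWithStats(dark)
for i in range(1,n):
    if st[i,4]>25:
        q=P[l==i]; print(c[i],st[i,4],q.mean(0).round(1),q[:,2].min(),q[:,2].max(),cv2.minAreaRect(q[:,:2].astype(np.float32)))
E
```

```text
bench z 0.6782120821065973
[ 178  163  211  105 7971] face z 45.90822133186691
((526.3860473632812, -43.15647888183594), (483.9740295410156, 117.533447265625), 75.80929565429688) [[ 410.08945 -263.35263]
 [ 524.0364  -292.16595]
 [ 642.6826   177.03967]
 [ 528.7357   205.853  ]]
[347.78571429 247.99107143] 112 [ 453.9 -193.6   50.1] 44.48146518133149 56.38612176141976 ((454.0200500488281, -193.71397399902344), (21.50684356689453, 29.518299102783203), 73.53945922851562)
```

Request:
{"api": "carry_out", "payload": {"targets": [[-12,-13,0,0],[-34,-36,0,0],[-60,-64,0,0],[-86,-92,0,0],[-112,-119,0,0],[-138,-147,0,0],[-164,-174,0,0],[-190,-202,0,0],[-212,-224,0,0],[-230,-243,0,0]], "hand": -1}}

```text
t: 0.93
tcp_pos: [374.2, 278.0, 231.1]
tcp_rot: [-180.0, 0.0, 156.3]
force: [0.8, -0.4, 0.2]
width: -0.001
finger_force: 0.0
```

Request:
{"api": "carry_out", "payload": {"targets": [[-20,-21,0,-0.02],[-46,-49,0,-0.04],[-72,-77,0,-0.06],[-98,-104,0,-0.08],[-124,-132,0,-0.1],[-150,-159,0,-0.12],[-176,-187,0,-0.14],[-202,-214,0,-0.16],[-220,-233,0,-0.165],[-228,-242,0,-0.165]]}}

```text
t: 1.77
tcp_pos: [486.4, -36.6, 231.3]
tcp_rot: [-179.9, 0.1, 165.6]
force: [-1.0, 0.9, 0.1]
width: 0.001
finger_force: 0.0
```

```bash
python3 - <<'E'
from h import *
from scipy.spatial.transform import Rotation as R
s=readout.read_state(); print(s["t"],s["tcp_pos"],s["tcp_rot"],s["width"],s["force"],s["joint_pos"])
d=optics.get_image("wrist")
T=np.eye(4);T[:3,:3]=R.from_euler("xyz",s["tcp_rot"],degrees=True).as_matrix();T[:3,3]=s["tcp_pos"]
d["view"]=np.linalg.inv(T@d["T_tool_cam"])
np.savez("w1.npz",**{k:v for k,v in d.items() if isinstance(v,np.ndarray)})
im=d["image"].copy()
h=np.array([484.7,-32.6,53,1]);c=d["view"]@h; K=d["mtx"]
p=K@[c[0],-c[1],-c[2]];p=p[:2]/p[2];print("predicted press px",p*1.5)
cv2.imwrite("pics/w1.png",cv2.resize(im,(768,576)))
E
```

```text
1.7667 [486.40356143 -36.57418732 231.3271588 ] [-1.79914917e+02  5.64120337e-02  1.65584585e+02] 0.000746843244501085 [-0.98474494  0.87355588  0.12049781] [-15.36693501  15.04764338  16.92078497 112.99984907  -5.33289898
  52.66088491  79.82760995]
predicted press px [382.92075287 250.69437434]
```

View pics/w1.png

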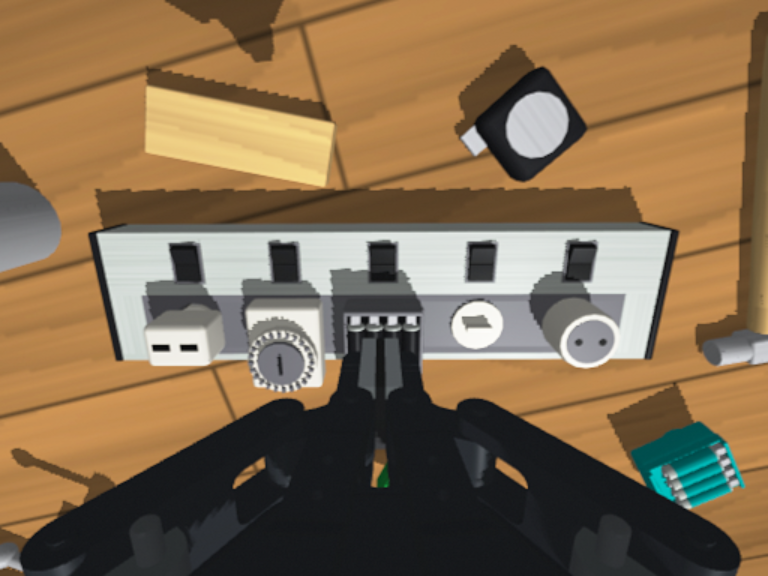

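The wrist view shows the charger's rocker 3 spanning about (368–398, 242–283), with its outer end up in the picture. The predicted press pixel (383,251) lies on its outer half. I check it using the depth.

```bash
python3 - <<'E'
from h import *
for f,box in(("w1.npz",(238,160,275,192)),("top0.npz",(270,218,294,242))):
    d=dict(np.load(f));P=pts(d);g=d["image"].max(2)
    x0,y0,x1,y1=box
    m=np.zeros(g.shape,bool);m[y0:y1,x0:x1]=(g<85)[y0:y1,x0:x1]
    m&=(P[...,2]>42)&(P[...,2]<60)
    n,l,st,c=cv2.connectedComponentsWithStats(m.astype(np.uint8));k=1+np.argmax(st[1:,4]);q=P[l==k]
    a=np.radians(-14.19);ex=np.array([np.cos(a),np.sin(a)]);ey=np.array([-ex[1],ex[0]])
    u=q[:,:2]@ex;v=q[:,:2]@ey
    cu,cv=(u.min()+u.max())/2,(v.min()+v.max())/2
    print(f,st[k],"u",u.min(),u.max(),"v",v.min(),v.max(),"centre",cu*ex+cv*ey,"press",(cu-11)*ex+cv*ey)
    print([round(float(np.median(q[(u>=t)&(u<t+5),2])),1) for t in np.arange(u.min(),u.max()-4,5)])
    z=P[...,2]; print("face", [np.median(z[165:185,210:230])] if f[0]=='w' else "")
    # strip side edges in wrist
    if f[0]=='w':
        mm=(z>42)&(z<49); Q=P[mm][:,:2].astype(np.float32)
        Q=Q[(Q@ex>460)&(Q@ex<580)&(abs(Q@ey-85)<250)]
        print(cv2.minAreaRect(Q))
E
```

```text
w1.npz [245 162  20  27 473] u 472.52593175821005 506.7359718199395 v 74.27247073905663 98.37123077828836 centre [495.85218687 -36.33923004] press [485.18781723 -33.64271004]
[50.5, 52.0, 50.2, 48.7, 48.7, 48.6, 48.3]
face [np.float64(45.72911374394539)]
((526.7991943359375, -42.98333740234375), (484.4569396972656, 117.6012191772461), 75.87942504882812)
top0.npz [278 221   9  13  44] u 479.8229769874711 504.0253166148646 v 76.22915325668679 97.27068741846118 centre [498.18034846 -36.48637131] press [487.51597882 -33.78985131]
[50.4, 48.4, 47.3, 48.4, 48.7]
face
```

Request:
{"api": "carry_out", "payload": {"targets": [[2,2,12,0],[3,3,32,0],[3,3,54,0],[3,3,78,0],[3,3,102,0],[3,3,124,0],[3,3,142,0],[3,3,156,0],[3,3,165,0],[3,3,169,0]]}}

```text
t: 2.65
tcp_pos: [482.6, -27.8, 61.1]
tcp_rot: [-180.0, -0.1, 165.9]
force: [-0.8, 0.1, -0.3]
width: 0.002
finger_force: 0.0
```

Request:
{"api": "carry_out", "payload": {"targets": [[0,0,0,0],[0,0,1,0],[0,0,2,0],[0,0,3,0],[0,0,4,0],[0,0,5,0],[0,0,6,0],[0,0,7,0],[0,0,8,0],[0,0,8,0]]}}

```text
t: 3.48
tcp_pos: [483.5, -28.5, 54.1]
tcp_rot: [-180.0, -0.0, 165.9]
force: [-0.4, 0.1, 0.8]
width: -0.001
finger_force: 0.0
```

Request:
{"api": "carry_out", "payload": {"targets": [[-0.5,-2,-2,0],[-1.5,-4.3,-2,0],[-1.5,-4.3,-2,0],[-1.5,-4.3,-1,0],[-1.5,-4.3,0,0],[-1.5,-4.3,0.5,0],[-1.5,-4.3,1,0],[-1.5,-4.3,1.5,0],[-1.5,-4.3,2,0],[-1.5,-4.3,2,0]]}}

```text
t: 4.32
tcp_pos: [483.7, -32.8, 52.2]
tcp_rot: [180.0, -0.0, 165.9]
force: [-1.9, -0.5, 3.1]
width: -0.002
finger_force: 1.1
```

Request:
{"api": "carry_out", "payload": {"targets": [[0,0,0.3,0],[0,0,0.6,0],[0,0,1,0],[0,0,1.3,0],[0,0,1.6,0],[0,0,2,0],[0,0,2.3,0],[0,0,2.6,0],[0,0,3,0],[0,0,3,0]]}}

```text
t: 5.15
tcp_pos: [484.0, -33.1, 49.2]
tcp_rot: [-180.0, 0.0, 165.9]
force: [-2.0, -0.0, 2.8]
width: -0.002
finger_force: 1.0
```

Contact is at about 3 N, as expected. I continue gently to the stop.

Request:
{"api": "carry_out", "payload": {"targets": [[0,0,0.2,0],[0,0,0.4,0],[0,0,0.6,0],[0,0,0.8,0],[0,0,1,0],[0,0,1.1,0],[0,0,1.2,0],[0,0,1.2,0],[0,0,1.2,0],[0,0,1.2,0]]}}

```text
t: 5.98
tcp_pos: [484.6, -33.1, 48.1]
tcp_rot: [180.0, 0.1, 165.9]
force: [0.8, -0.7, 0.1]
width: 0.003
finger_force: 0.0
```

Request:
{"api": "carry_out", "payload": {"targets": [[0,0,0.2,0],[0,0,0.4,0],[0,0,0.6,0],[0,0,0.8,0],[0,0,1,0],[0,0,1,0],[0,0,1,0],[0,0,1,0],[0,0,1,0],[0,0,1,0]]}}

```text
t: 6.82
tcp_pos: [484.6, -33.1, 47.9]
tcp_rot: [180.0, 0.1, 165.9]
force: [-2.9, 0.7, 11.3]
width: 0.0
finger_force: 6.0
```

The motion stalled at 11 N, so the rocker is at its stop. A small extra press, then I withdraw.

Request:
{"api": "carry_out", "payload": {"targets": [[0,0,0.3,0],[0,0,0.5,0],[0,0,0.5,0],[0,0,-1,0],[0,0,-6,0],[0,0,-16,0],[0,0,-32,0],[0,0,-52,0],[0,0,-74,0],[0,0,-96,0]]}}

```text
t: 7.65
tcp_pos: [483.8, -33.1, 144.5]
tcp_rot: [-180.0, -0.0, 165.9]
force: [0.8, 0.0, -0.1]
width: -0.001
finger_force: 0.0
```

Request:
{"api": "carry_out", "payload": {"targets": [[0,0,-20,0],[0,0,-40,0],[0,0,-60,0],[0,0,-75,0],[0,0,-84,0],[0,0,-87,0],[0,0,-87,0],[0,0,-87,0],[0,0,-87,0],[0,0,-87,0]]}}

```text
t: 8.48
tcp_pos: [483.4, -33.0, 229.2]
tcp_rot: [-180.0, -0.1, 165.9]
force: [-0.1, -0.4, 0.1]
width: 0.002
finger_force: 0.0
```

```bash
python3 - <<'E'
from h import *
from scipy.spatial.transform import Rotation as R
s=readout.read_state(); print(s["t"],s["tcp_pos"],s["force"])
d=optics.get_image("wrist")
T=np.eye(4);T[:3,:3]=R.from_euler("xyz",s["tcp_rot"],degrees=True).as_matrix();T[:3,3]=s["tcp_pos"]
d["view"]=np.linalg.inv(T@d["T_tool_cam"]);P=pts(d)
a=np.radians(-14.19);ex=np.array([np.cos(a),np.sin(a)]);ey=np.array([-ex[1],ex[0]])
C=np.array([526.6,-43.1])
rel=P[...,:2]-C;u=rel@ex+32;v=rel@ey
for i in range(5):
    w=(abs(v-82*(2-i))<7)
    print(i+1,[round(float(np.median(P[...,2][w&(abs(u-t)<2)])),1) for t in(-12,-8,-4,0,4,8,12)])
cv2.imwrite("pics/w2.png",cv2.resize(d["image"][130:270,30:460],None,fx=1.8,fy=1.8))
E
```

```text
8.4833 [483.36271634 -33.04035091 229.20297779] [-0.14965492 -0.35844388  0.12662336]
1 [52.7, 51.5, 50.4, 49.2, 48.8, 49.0, 48.8]
2 [52.9, 52.0, 50.5, 49.2, 48.8, 48.8, 49.2]
3 [268.1, 268.9, 278.3, 50.1, 50.6, 51.9, 53.2]
4 [53.0, 51.9, 50.5, 48.9, 48.7, 48.7, 48.9]
5 [53.1, 51.7, 50.3, 48.8, 48.7, 49.0, 49.0]
```

View pics/w2.png

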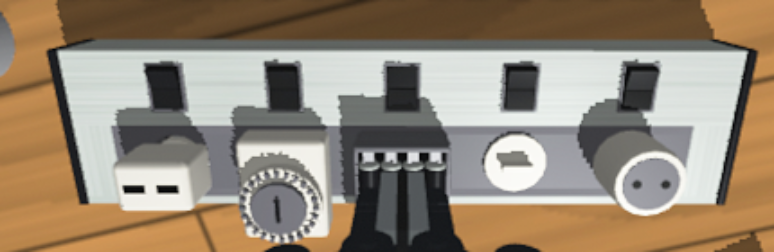

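Rocker 3 at (402,87) has flipped: its inner end stands at 53.2 mm, mirroring the 53 mm outer ends of the other four, which are still on. The plugs have not moved.

```bash
python3 -c "
from station import arm; print(arm.job_done())"
```

```text
the job is handed in; nothing more can be done
None
```

The charger's switch (rocker 3) is fully off, the other four are still on, nothing was pulled out of the strip, and the job is handed in with the arm clear.

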